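# Hang the router base plate on the fold-out hook

### The arm

A 6-joint arm with a two-finger parallel gripper is mounted at the origin on the work surface. World frame = base frame: x ahead of the robot, y to its left, z up, the work surface at z = 0. Lengths are in m, angles in rad, forces in N, time in s.
With the tool pointing down it reaches from about 0.3 to 0.75 m from the base axis. Payload 8.5 kg.
Tool frame: the origin (TCP) lies between the finger pads; the fingertips stand 25 mm ahead of it and the grasp point (between the pads) lies 6 mm ahead of it; z points along the fingers, y is the direction in which the jaws open and shut (so a half turn about z gives the same grasp; the last joint's range is limited). The gripper opens to 85 mm and grips with 20 to 120 N. Pads are 22 mm wide; open, the fingers measure 114 mm over their backs; the gripper's body (76 mm by 85 mm) begins 54 mm behind the grasp point. The pads swing forward as they close: fully open they stand 13 mm farther back than shut.
Start: joints at [-1.513, 0.381, 1.297, -0, 1.464, -0.215], TCP at [0.148, -0.53, 0.256] pointing down, gripper open.
Joint ranges: [-3.11, 3.11], [-0.89, 2.33], [0.22, 2.48], [-1.42, 4.56], [0.17, 2.85], [-2.88, 2.88]. Speed limits (rad/s): [2.39, 2.39, 3.14, 3.14, 3.14, 3.14].

### API

Orientations are given as a rotation vector (axis times angle).
In Python, from cell import * gives the robot as it stands. Calls block until the motion is done:
- move_to(position, orientation): joint-space move of the TCP to a pose.
- servo_line(position, vel=0.15, frame=None, threshold=None): straight line of the TCP; frame=None keeps the orientation; vel is the mean speed in m/s. With threshold (N) it stops when the force on the tool has changed by that much, and returns True; else False.
- move_joints(angles): joint-space move.
- release() and clamp(): open the fingers fully, or close them until they stop; the grip force is fixed at half the most.
- sleep(seconds).
- ik(position, orientation): joint angles nearest the present ones, or None.
- observe(): the state.
- camera(name): name is "side" or "top" or "wrist"; returns a dict with "img" (420x560x3 uint8, red, green, blue), "vertical_fov" (degrees; the focal length in pixels is half the picture's height over the tangent of half this angle, whatever the lens; pixels are square), "cx", "cy" (the principal point, pixels), "k1" (the pictures are not rectified: a ray, as slopes to the right and down, at radius r is drawn at 1 + k1 r^2 times it, then the intrinsics apply), "rvec" (rotation vector, rad) and "tvec" (3), from world to camera coordinates, as OpenCV has them; the wrist camera has in their place "hand_eye" (4x4, takes a point from camera to tool coordinates, whose origin is the TCP and whose axes are the flange's). Camera axes: x right, y down, z forward; pixel columns grow to the right and rows downward; lengths in m; the calibration is good to about 2 mm. A picture is of the moment at which its call begins: read the wrist's pose just before it. There is no depth.
A pose or a line that the arm cannot do raises Unreachable and nothing moves.
- finish_job(): hands the job in, once; it reports no verdict.
Trained networks look in a picture, given as the dict that the camera call returned (one of the last four; its "shot" number tells which), for a name from the list of things; names that differ only in an ending like _2 or _b are one class to them, and where a whole thing is asked for, a point or a joint stands for the part that bears it (a point fixed in the world has none). Each returns a list of dicts, best first, with "confidence" (0 to 1); they miss things now and then, are a little off and sometimes report something else, mostly with a low value. They report only what shows in the picture. A call takes as long as a camera call. They do not tell look-alikes from the thing itself.
- find_in(label, picture): "bbox" ([centre column, centre row, width, height] in pixels, round what is visible of it).
- trace(label, picture): "pixels" (420x560 bool, what is visible of it) and "bbox" ([centre column, centre row, width, height] in pixels, round what is visible of it).
The state is a dict: "t": time; "joint_positions": joint angles; "joint_vel": joint speeds; "tau": joint torques, N m; "ee_pos": TCP position; "orientation": TCP orientation; "ft_force": force on the tool from outside, world axes, zero at the start; "moment": the same for the moment, N m; "grip_width": finger opening in m.
Only numpy, scipy, OpenCV 4.12 (cv2) and the standard library are available. Lean on these libraries where they do the work, as an engineer would, in place of code of your own. Each camera call takes 0.05 s, during which the arm holds its last target. There are 200 camera calls.

### The job

Swing the folded hook on the low tool board fully out. Then pick the red router base plate up by its knob, set it in the sloping rest with its end edge on the lip and the hole end uppermost, let go of it, take it again by its upper rim and hang it by its big hole on the hook, with the knob facing away from the board. Leave the screwdriver, the tin and the battery where they are.

Things in the scene. Friction and masses are not known exactly. Their poses are not given: they have to be found in the camera images.
- board: low upright black tool board with red end posts, fixed to the bench, 340 mm long, 18 mm thick, top edge of the black panel 192 mm above the bench (nothing of it is higher except the hook). Origin: at bench height, middle of the front face. x runs along the board, -y points out of the front face towards the working side, z up
- hook (a joint): angle of the steel hook about its upright hinge pin: 0 = folded flat along the board's face (pointing along the board's +x), 1.571 = fully out against a hard stop (stop pulling when it is felt), square to the face (pointing along the board's -y). Stays where it is left; friction about 0.15 N m, i.e. 1.5 N at the tip
- hook_hinge (a point): point on the upright hinge axis at the height of the hook arm's centre line, 200 mm above the bench and 16 mm in front of the board's face
- hook_seat (a point): point on the centre line of the hook arm (level round bar, 10 mm diameter), 55 mm from the hinge axis: where the plate shall hang. Its x axis points along the arm towards the tip, z up
- hook_tip (a point): top of the hook's upturned red end: an upright round pin 11 mm in diameter, 110 mm from the hinge axis, top 32 mm above the arm's centre line. It stands above the board's top edge, so it can be pinched or pushed from above even when folded
- rest: fixed plywood cradle, 130 x 160 mm foot: a 100 mm wide board sloping at 45 degrees, with a red lip square to it at its lower end. Origin: middle of the foot at bench height. The slope rises towards +y of this frame; its surface faces -y and up
- rest_corner (a point): middle of the inner corner between the slope and the lip, 35 mm above the bench. The slope runs 104 mm up from here (direction (0, 0.707, 0.707) in the rest's axes); the lip stands 16 mm off the slope. Axes as the rest's
- plate: loose red router base plate, 180 x 106 x 10 mm, 0.2 to 0.41 kg, lying flat with the knob up. Origin: centre of its underside. x runs along its length towards the end with the hole, z out of the face that carries the knob. Grip it firmly (30 to 40 N)
- plate_hole (a point): centre of the round hole (54 mm diameter, right through), at mid thickness; 37 mm from the plate's centre towards +x, so 26 mm of rim are left to the end edge
- plate_knob (a point): centre of the black round knob, 32 mm in diameter, reaching from 14 to 50 mm above the plate's underside, 35 mm from the plate's centre towards -x; this point is 32 mm above the underside
- plate_foot (a point): middle of the plate's lower end edge (the -x end), on the underside; it belongs in the rest's corner
- screwdriver: loose wooden-handled screwdriver, 200 mm long, about 30 mm thick, lying on the bench; bystander
- wax_tin: loose round tin, 68 mm in diameter, 70 mm high; bystander
- battery: loose tool battery, 75 x 110 x 58 mm, black with a red top; bystander
There are look-alikes about, which are no part of the job. What is shaped like the plate but grey is not meant. There is more than one size of the rest; the one meant has the size given above.

How it is judged:
On the way, in this order (a step that is already met when the one before it is completed fails the run):
1. the hook is swung fully out (within about 7 degrees of its stop) (value of joint hook above 1.45 rad), for 0.2 s.
2. the plate rests in the sloping rest, lower edge in the corner, hole end up, knob side up, at 45 degrees, and is let go (distance between plate_foot and rest_corner below 0.035 m and angle between plate's own x axis and vertical between 0.6 and 0.95 rad and angle between plate's own z axis and vertical below 0.97 rad and linear speed of plate below 0.03 m/s and contact force between plate and rest above 0.5 N and contact force between the fingers and plate below 0.1 N), for 0.25 s.
At the end, for the whole second after the job is handed in: The hook is out (more than 1.4 rad) and the plate hangs on its arm by the hole, between hinge and upturned end (hole centre 14 to 32 mm below the arm's centre line), its length within 17 degrees of upright with the hole end up, the knob facing away from the board, at rest and let go (value of joint hook above 1.4 rad and x of plate_hole in the frame of hook_seat between -0.045 and 0.05 m and z of plate_hole in the frame of hook_seat between -0.032 and -0.014 m and z of board in the frame of plate below 0 m and angle between plate's own x axis and vertical below 0.3 rad and contact force between plate and board above 1 N and linear speed of plate below 0.03 m/s and angular speed of plate below 0.3 rad/s and contact force between the fingers and plate below 0.1 N); the robot touches nothing.
It fails at once if a bystander is moved by more than 30 mm (distance of any of screwdriver, wax_tin, battery from where it was at the start of the episode above 0.03 m).
It also fails if it takes over 72 s, if anything falls off the work surface, if the arm or the gripper's body presses on something with over 40 N, if the wrist force passes 120 N, or if a joint passes its speed limit or range.

## Working session

There is one attempt and no reset: what is moved stays moved. The work goes in short steps, each a Python script; the robot and the scene stay as the last script left them, time stands still between calls to the robot, and variables do not carry over. Pictures are saved under pics/ and viewed, on a budget of 10 in all, crops included, one or two more only if the job needs it, and the job is handed in when it is done.

```bash
ls; mkdir -p pics; python3 - <<'E'
from cell import *
import cv2,numpy as np
ims=[]
for n in("side","top"):
    c=camera(n); ims.append(c["img"]); print(n,{k:v for k,v in c.items() if k!="img"})
    cv2.imwrite(f"pics/{n}0.png",c["img"][:,:,::-1])
c=camera("wrist");print({k:v for k,v in c.items() if k!="img"})
print(observe())
E
```

```text
pics
side {'vertical_fov': 48.61238026224246, 'cx': 284.86929449883314, 'cy': 211.55111079503305, 'k1': -0.16044358722506022, 'rvec': array([ 0.13466361, -2.79725413,  1.29979486]), 'tvec': array([0.52368456, 0.17533732, 1.18862269]), 'shot': 1}
top {'vertical_fov': 45.01076110728196, 'cx': 277.0125855407832, 'cy': 210.02206315655195, 'k1': -0.1691006556088152, 'rvec': array([ 2.14959084, -2.16202332,  0.17394424]), 'tvec': array([-0.06343304,  0.56150849,  1.46283928]), 'shot': 2}
{'vertical_fov': 61.10710079665985, 'cx': 277.80487313561684, 'cy': 207.56057045344474, 'k1': -0.03369886825373148, 'hand_eye': array([[-2.06048875e-05, -9.59138684e-01, -2.82936360e-01,
         7.21711449e-02],
       [ 9.99999963e-01,  5.68904255e-05, -2.65680574e-04,
        -5.25972692e-04],
       [ 2.70920886e-04, -2.82936355e-01,  9.59138648e-01,
        -1.16131917e-01],
       [ 0.00000000e+00,  0.00000000e+00,  0.00000000e+00,
         1.00000000e+00]]), 'shot': 3}
{'t': 0.15, 'joint_positions': array([-1.51328654e+00,  3.81055821e-01,  1.29803177e+00, -4.46615702e-06,
        1.46362468e+00, -2.15269690e-01]), 'joint_vel': array([-0.00109367, -0.00082858, -0.00214462,  0.0009265 , -0.00266445,
        0.00119533]), 'tau': array([ 7.02443758e-04, -4.48625851e+01, -2.31347519e+01, -2.70874052e-04,
        3.84913321e-03,  3.68956944e-05]), 'ee_pos': array([ 0.14817622, -0.5294589 ,  0.25586428]), 'orientation': array([-3.11131149e+00, -4.27002725e-01, -1.31581807e-04]), 'ft_force': array([ 0.23975518,  0.38588115, -0.19827763]), 'moment': array([-0.03106693,  0.01146434, -0.00911562]), 'grip_width': 0.08531718325528193}
```

View pics/top0.png

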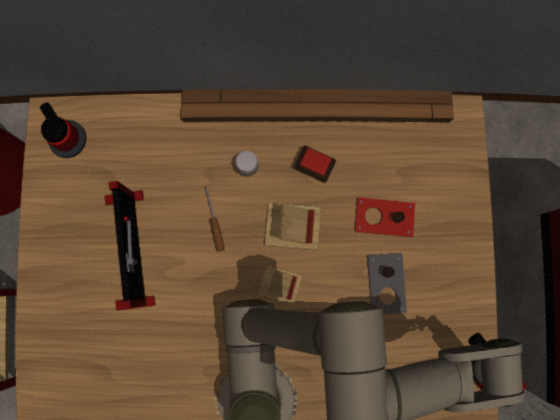

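View pics/side0.png

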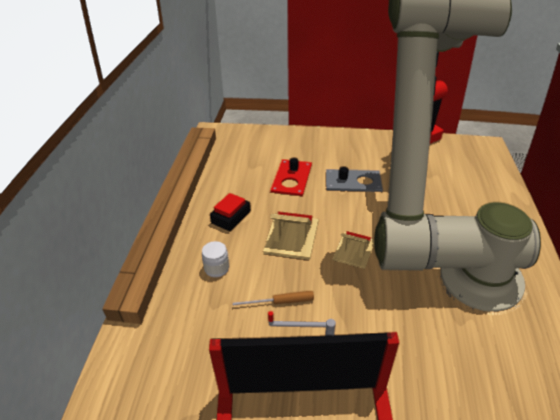

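```bash
cat > h.py <<'E'
from cell import *
import cv2,numpy as np
from scipy.spatial.transform import Rotation as R
def calib(c,T=None):
    """f, R (cam->world), camera centre; T = 4x4 tool pose for wrist"""
    f=210/np.tan(np.radians(c["vertical_fov"])/2)
    if "hand_eye" in c:
        M=T@c["hand_eye"]; return f,M[:3,:3],M[:3,3]
    Rc=R.from_rotvec(c["rvec"]).as_matrix(); return f,Rc.T,-Rc.T@c["tvec"]
def tool():
    s=observe();T=np.eye(4);T[:3,:3]=R.from_rotvec(s["orientation"]).as_matrix();T[:3,3]=s["ee_pos"];return T
def rays(c,px,T=None):
    f,Rw,C=calib(c,T); px=np.atleast_2d(np.float64(px))
    d=(px-[c["cx"],c["cy"]])/f; u=d.copy()
    for _ in range(20): u=d/(1+c["k1"]*(u**2).sum(1,keepdims=True))
    return C,np.c_[u,np.ones(len(u))]@Rw.T
def plane(c,px,z,T=None):
    C,d=rays(c,px,T); return C+d*((z-C[2])/d[:,2:])
def proj(c,P,T=None):
    f,Rw,C=calib(c,T); q=(np.atleast_2d(P)-C)@Rw; u=q[:,:2]/q[:,2:]
    return u*(1+c["k1"]*(u**2).sum(1,keepdims=True))*f+[c["cx"],c["cy"]]
def tri(obs):
    A=np.zeros((3,3));b=np.zeros(3)
    for c,px,T in obs:
        C,d=rays(c,px,T);d=d[0]/np.linalg.norm(d[0]);M=np.eye(3)-np.outer(d,d);A+=M;b+=M@C
    return np.linalg.solve(A,b)
def down(yaw): # tool z down, tool y (jaw) axis at angle yaw in the world xy plane
    y=np.array([np.cos(yaw),np.sin(yaw),0]);z=np.array([0,0,-1.]);return np.c_[np.cross(y,z),y,z]
def rv(M): return R.from_matrix(M).as_rotvec()
def rect(c,mask,z,T=None):
    cs,_=cv2.findContours(mask.astype(np.uint8),cv2.RETR_EXTERNAL,cv2.CHAIN_APPROX_NONE)
    k=max(cs,key=cv2.contourArea)[:,0,:]; P=plane(c,k,z,T)[:,:2]
    return cv2.minAreaRect(np.float32(P*1000))
def wshot(name=None):
    T=tool();c=camera("wrist")
    if name: cv2.imwrite(f"pics/{name}.png",c["img"][:,:,::-1])
    return c,T
E
python3 - <<'E'
from h import *
t=camera("top");s=camera("side")
for n in "tip:126,218:271,314 hinge:131,262:331,325".split():
    a,b,c=n.split(":");print(a,tri([(t,eval(b),None),(s,eval(c),None)]))
for l,z in(("plate",.01),("rest",.02),("board",.192),("screwdriver",.015),("wax_tin",.07),("battery",.058)):
    for r in trace(l,t)[:3]: print(l,round(r["confidence"],2),np.round(r["bbox"]),rect(t,r["pixels"],z))
print("hole,knob",plane(t,[(373,217)],.005),plane(t,[(398,217)],.05))
print("rest lip",plane(t,[(310,225)],.04))
# reach checks
for nm,p,M in (("hook",[.47,.4,.22],down(1.57)),("hookout",[.37,.29,.22],down(1.57))):
    for k in range(4):
        q=ik(p,rv(M@R.from_euler('z',90*k,degrees=True).as_matrix()));print(nm,k,None if q is None else np.round(q,2))
E
```

```text
tip [0.51491918 0.33182748 0.22785267]
hinge [0.40330148 0.32361529 0.19643441]
plate 0.97 [390. 284.  40.  61.] ((343.9878845214844, -398.9086608886719), (113.72294616699219, 183.85447692871094), 88.66194915771484)
plate 0.89 [386. 216.  63.  37.] ((542.3259887695312, -395.56280517578125), (185.38726806640625, 107.35443878173828), 84.3766098022461)
rest 0.92 [282. 285.  45.  39.] ((343.0103454589844, -73.51073455810547), (109.80064392089844, 92.37007904052734), 73.7230224609375)
rest 0.64 [294. 227.  53.  44.] ((517.1052856445312, -112.58782196044922), (159.32972717285156, 131.41482543945312), 86.43701934814453)
board 0.8 [130. 244.  49. 129.] ((452.247314453125, 334.052490234375), (347.47314453125, 106.59001922607422), 7.263271331787109)
board 0.53 [131. 241.  12.  49.] ((459.6689453125, 330.62823486328125), (127.05441284179688, 19.29010581970215), 4.398116111755371)
screwdriver 0.92 [217. 226.  14.  48.] ((497.17608642578125, 114.0631103515625), (104.89385986328125, 23.98981285095215), 14.361444473266602)
wax_tin 0.91 [246. 163.  22.  26.] ((696.1517333984375, 21.52538299560547), (65.04777526855469, 75.81562042236328), 89.96780395507812)
battery 0.61 [315. 165.  44.  37.] ((697.1435546875, -177.51370239257812), (109.7535400390625, 79.77587890625), 62.71154022216797)
hole,knob [[ 0.54337106 -0.36105873  0.005     ]] [[ 0.53714661 -0.42747583  0.05      ]]
rest lip [[ 0.51598945 -0.16407127  0.04      ]]
hook 0 [ 0.51  0.52  1.16 -0.    1.46 -1.06]
hook 1 [ 0.51  0.52  1.16 -0.    1.46  0.51]
hook 2 [ 0.51  0.52  1.16 -0.    1.46  2.09]
hook 3 [ 0.51  0.52  1.16 -0.    1.46 -2.63]
hookout 0 [ 0.41  0.27  1.57 -0.    1.3  -1.16]
hookout 1 [ 0.41  0.27  1.57 -0.    1.3   0.41]
hookout 2 [ 0.41  0.27  1.57 -0.    1.3   1.98]
hookout 3 [ 0.41  0.27  1.57 -0.    1.3  -2.73]
```

```bash
python3 - <<'E'
from h import *
a=np.radians(-3.6);X=np.array([np.cos(a),np.sin(a),0]);Y=np.array([-np.sin(a),np.cos(a),0]);Z=np.array([0,0,1.])
s=(Y+Z)/2**.5;n=(Z-Y)/2**.5;corner=np.array([.51,-.165,.035])
def show(nm,p,z,y):
    for k in(1,-1):
        M=np.c_[np.cross(k*y,z),k*y,z];q=ik(p,rv(M));print(nm,k,None if q is None else np.round(q,2))
show("place jaws s",corner+.055*s+.038*n,-n,s);show("place jaws X",corner+.055*s+.038*n,-n,X)
show("rim",corner+.18*s+.005*n,-s,n)
show("pre rim",corner+.26*s+.005*n,-s,n)
show("hang",np.array([.407,.27,.24]),-Z,Y)
show("hang0",np.array([.42,.15,.3]),-Z,Y)
show("knob jaws Y",np.array([.54,-.43,.05]),-Z,Y)
# hook
M=down(np.radians(4.5)-np.pi/2);T=np.array([.515,.332,.33])
move_to(T,rv(M)); print(observe()["joint_positions"])
T[2]=.235;print(servo_line(T,threshold=12));clamp();o=observe();print(o["ee_pos"],o["grip_width"],o["ft_force"],o["t"])
E
```

```text
place jaws s 1 [-0.76  0.69  1.46  0.57  1.57 -2.45]
place jaws s -1 [-0.76  0.69  1.46  0.57  1.57  0.69]
place jaws X 1 [-0.76  0.69  1.46  0.57  1.57 -0.88]
place jaws X -1 [-0.76  0.69  1.46  0.57  1.57  2.26]
rim 1 [ 0.01  0.54  1.55 -0.83  1.26  1.99]
rim -1 [ 0.01  0.54  1.55 -0.83  1.26 -1.15]
pre rim 1 [ 0.11  0.49  1.43 -0.78  1.45  1.94]
pre rim -1 [ 0.11  0.49  1.43 -0.78  1.45 -1.2 ]
hang 1 [ 0.34  0.29  1.49 -0.    1.36 -1.17]
hang -1 [ 0.34  0.29  1.49 -0.    1.36  1.98]
hang0 1 [ 0.08  0.16  1.48 -0.    1.5  -1.43]
hang0 -1 [ 0.08  0.16  1.48 -0.    1.5   1.71]
knob jaws Y 1 [-0.84  0.81  1.12  0.    1.21 -2.35]
knob jaws Y -1 [-0.84  0.81  1.12 -0.    1.21  0.79]
[ 3.78557665e-01  4.61218845e-01  9.57455354e-01 -7.25015882e-05
  1.72306602e+00  1.87177858e+00]
False
[0.51502941 0.33200165 0.23523688] 0.0075642502671986935 [1.72179260e-03 2.79829027e-01 2.58091135e+00] 5.3167
```

```bash
python3 - <<'E'
from h import *
o=observe();p0=o["ee_pos"];H=np.array([.4035,.3236,p0[2]]);v=p0-H;v=v/np.linalg.norm(v)*.11;H=p0-v
for d in range(15,106,7):
    d=min(d,98);t=H+R.from_euler('z',-d,degrees=True).apply(v)
    hit=servo_line(t,vel=.08,threshold=None if d<70 else 10)
    o=observe();print(d,np.round(o["ee_pos"]-t,4),np.round(o["ft_force"],1),round(o["grip_width"],4),hit)
    if hit or d==98:break
print(o["ee_pos"],o["t"])
c,T=wshot();t=camera("top");s=camera("side");cv2.imwrite("pics/hook.png",np.hstack([t["img"][150:330,60:340],s["img"][240:420,180:460]])[:,:,::-1])
E
```

```text
15 [ 0.0006 -0.0005  0.0001] [ 5.  -2.7 -1.2] 0.0068 False
22 [0.0006 0.0002 0.0001] [ 4.9 -0.8 -1. ] 0.0072 False
29 [-0.001 -0.     0.   ] [-5.4 -3.   4.2] 0.0074 False
36 [-0.0009  0.0005 -0.    ] [-4.9  3.6  3.4] 0.0073 False
43 [-0.0005 -0.      0.0001] [-5.6 -1.6  4.8] 0.0071 False
50 [-0.0002  0.0006  0.0001] [-4.9  3.6  3.8] 0.0072 False
57 [-0.0002  0.0002  0.    ] [-5.3  2.5  3.8] 0.007 False
64 [0.0001 0.0007 0.    ] [-3.4  5.8  3. ] 0.0072 False
71 [-0.      0.0006  0.    ] [-4.2  4.9  2.7] 0.007 False
78 [-0.0003  0.0007  0.    ] [-5.2  5.4  3.7] 0.0076 False
85 [0.0004 0.0014 0.0001] [2.4 1.8 0.2] 0.0074 True
[0.42351531 0.21653797 0.23532818] 8.9333
```

View pics/hook.png

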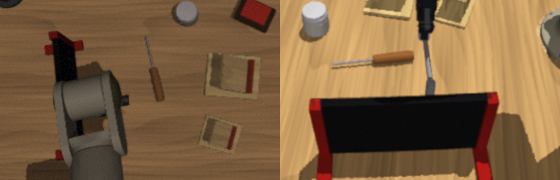

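```bash
python3 - <<'E'
from h import *
H0=np.array([.51502941,.33200165,.2352]);H=np.array([.4035,.3236,.2352]);v=H0-H;v=v/np.linalg.norm(v)*.11;H=H0-v
for d in (84,86,88,90,92,94,96):
    t=H+R.from_euler('z',-d,degrees=True).apply(v)
    hit=servo_line(t,vel=.04,threshold=18)
    o=observe();print(d,np.round(o["ee_pos"],4),np.round(o["ee_pos"]-t,4),np.round(o["ft_force"],1),hit)
    if hit or o["ft_force"][0]>20:break
print(H,o["ee_pos"],o["t"])
E
```

```text
84 [0.4253 0.2166 0.2353] [0.0002 0.0011 0.0001] [0.6 9.  1.6] False
86 [0.4233 0.2163 0.2354] [0.0021 0.0014 0.0002] [10.5 10.3 -4.4] False
88 [0.4228 0.2162 0.2357] [0.0053 0.0018 0.0005] [ 26.3  15.  -13.5] False
[0.4053402  0.32373862 0.2352    ] [0.42275726 0.21622152 0.23568085] 9.8333
```

```bash
python3 - <<'E'
from h import *
release();o=observe();p=o["ee_pos"];print(p)
M=R.from_rotvec(o["orientation"]).as_matrix();print(np.round(M,2))
servo_line(p+[0,0,.17],vel=.25)
# place so that camera (offset +x tool) sees hook
q=p+np.array([0,0.06,.2])-.07*M[:,0];
servo_line(q,vel=.25)
c,T=wshot("w1");P=np.array([[.405,.3237,.2],[.4195,.2166,.232],[.515,.332,.232]]);print(proj(c,P,T))
np.save("w1T.npy",T);print(observe()["t"])
for l in("hook_tip","hook","board"):
    for r in find_in(l,c)[:2]:print(l,r)
import pickle;pickle.dump((c,T),open("w1.pkl","wb"))
E
```

```text
[0.41737476 0.21437684 0.23524171]
[[ 1.    0.08  0.  ]
 [ 0.08 -1.    0.  ]
 [ 0.   -0.   -1.  ]]
[[227.04947685 113.87431021]
 [346.37233118 108.02427942]
 [217.02219495 -27.69567769]]
11.975
hook_tip {'bbox': [283.7, 113.5, 136.2, 23.0], 'confidence': 0.87}
hook {'bbox': [284.0, 113.3, 135.0, 18.1], 'confidence': 0.56}
board {'bbox': [266.4, 117.2, 170.7, 228.3], 'confidence': 0.77}
```

View pics/w1.png

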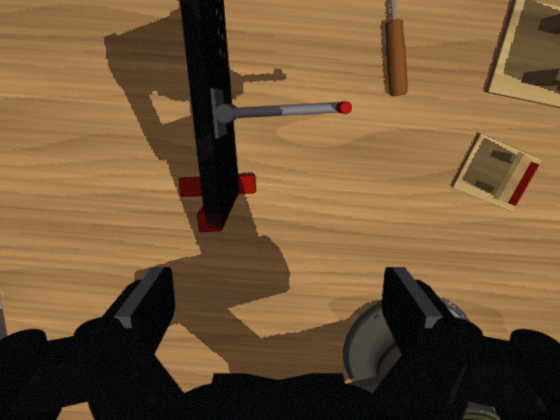

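```bash
python3 - <<'E'
from h import *
import pickle
c,T=pickle.load(open("w1.pkl","rb"))
tip=plane(c,[(346,107)],.232,T)[0];hin=plane(c,[(224,113)],.205,T)[0];print(tip,hin,np.linalg.norm((tip-hin)[:2]))
d=tip-hin;print("arm dir deg",np.degrees(np.arctan2(d[1],d[0])))
fe=plane(c,[(220,0),(238,185)],.192,T);print(fe,np.degrees(np.arctan2(*(fe[0]-fe[1])[1::-1])))
# rest big & plate looks
M=T[:3,:3]
move_to([.42,-.13,.42],rv(down(np.pi/2)));print(observe()["joint_positions"])
c,T=wshot("w2");pickle.dump((c,T),open("w2.pkl","wb"))
for r in trace("rest",c)[:3]:print(r["confidence"],np.round(r["bbox"]),rect(c,r["pixels"],.02,T))
print(observe()["t"])
E
```

```text
[0.4203235  0.21703298 0.232     ] [0.40577976 0.32590667 0.205     ] 0.10984080150582543
arm dir deg -82.39126910587747
[[0.50474698 0.3355875  0.192     ]
 [0.33434505 0.31060757 0.192     ]] 8.339823253081248
[-5.70406209e-01  1.08595870e-01  1.20812632e+00  3.29332459e-05
  1.82483702e+00 -2.14126101e+00]
0.7 [289. 222. 110. 109.] ((528.694091796875, -115.64563751220703), (156.5485076904297, 161.16476440429688), 84.45208740234375)
0.68 [319.  97.  94.  88.] ((342.3641662597656, -75.6728744506836), (110.37408447265625, 89.99430084228516), 73.35477447509766)
15.575
```

View pics/w2.png

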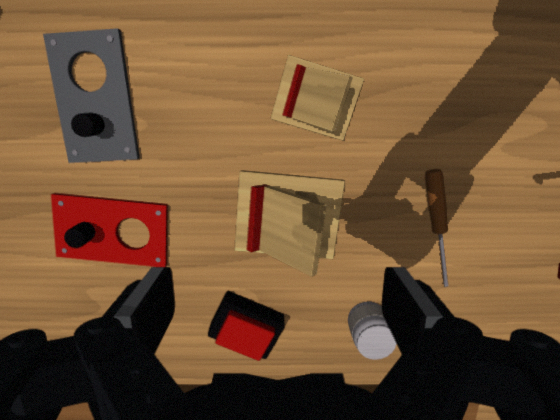

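```bash
python3 - <<'E'
from h import *
import pickle
c,T=pickle.load(open("w2.pkl","rb"));im=c["img"].astype(int)
m=(im[...,0]>1.8*im[...,1]+15)&(im[...,0]>1.8*im[...,2]+15)
def seg(x0,x1,y0,y1):
    k=np.zeros_like(m);k[y0:y1,x0:x1]=m[y0:y1,x0:x1];return k
k=seg(235,275,175,260);rows=np.where(k.sum(1)>6)[0];print(rows.min(),rows.max())
e=np.array([(np.where(k[r])[0].max()+.5,r) for r in rows[3:-3]]);l=np.array([(np.where(k[r])[0].min()-.5,r) for r in rows[3:-3]])
print(e[::10],l[::10])
E=plane(c,e,.035,T);f=np.polyfit(E[:,0],E[:,1],1);print("corner line y=",f,np.degrees(np.arctan(f[0])))
for rr in(rows.min(),rows.max()):
    print(plane(c,[(np.interp(rr,e[:,1],e[:,0]),rr)],.035,T))
F=plane(c,[(240,171),(345,179),(335,258),(236,251)],.012,T);print("foot",F,F.mean(0))
# plate
k=seg(40,180,185,275).astype(np.uint8);cs,h=cv2.findContours(k,cv2.RETR_CCOMP,cv2.CHAIN_APPROX_NONE)
print("plate",rect(c,k,.010,T))
for q in cs:
    if 300<cv2.contourArea(q)<1500:print("inner",cv2.fitEllipse(q))
for r in trace("plate_knob",c)[:2]:print(r["confidence"],r["bbox"])
print(plane(c,[(133,233)],.006,T))
t=camera("top");im=t["img"].astype(int);m=(im[...,0]>1.8*im[...,1]+15)&(im[...,0]>1.8*im[...,2]+15)
k=seg(345,425,190,245).astype(np.uint8);print("plate top",rect(t,k,.01))
big=cv2.resize(c["img"][160:280,40:360],None,fx=2.5,fy=2.5,interpolation=cv2.INTER_CUBIC);cv2.imwrite("pics/w2c.png",big[:,:,::-1])
E
```

```text
186 250
[[263.5 189. ]
 [262.5 199. ]
 [261.5 209. ]
 [261.5 219. ]
 [260.5 229. ]
 [259.5 239. ]] [[251.5 189. ]
 [250.5 199. ]
 [249.5 209. ]
 [248.5 219. ]
 [248.5 229. ]
 [247.5 239. ]]
corner line y= [-0.0943121  -0.10549739] -5.387748692966218
[[ 0.46361418 -0.14978587  0.035     ]]
[[ 0.56347249 -0.15854438  0.035     ]]
foot [[ 0.44597266 -0.18553985  0.012     ]
 [ 0.45810338 -0.02814743  0.012     ]
 [ 0.58732901 -0.03726565  0.012     ]
 [ 0.57510858 -0.19581856  0.012     ]] [ 0.51662841 -0.11169287  0.012     ]
plate ((542.1624145507812, -395.9444274902344), (181.9361572265625, 108.34100341796875), 84.04022979736328)
inner ((79.38878631591797, 234.4187774658203), (21.68292236328125, 33.06855773925781), 62.22489929199219)
inner ((133.16302490234375, 232.5869140625), (28.73261070251465, 34.664093017578125), 127.13934326171875)
0.96 [90.8, 95.8, 95.6, 133.1]
0.95 [109.8, 228.2, 115.3, 72.9]
[[ 0.54696785 -0.36033161  0.006     ]]
plate top ((543.4766845703125, -397.45220947265625), (181.15550231933594, 105.91514587402344), 84.03196716308594)
```

View pics/w2c.png

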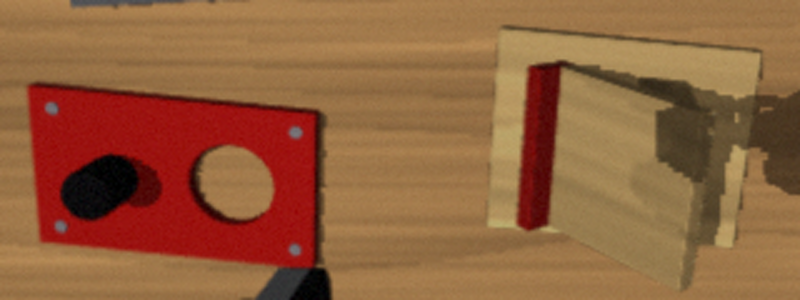

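```bash
cat >> h.py <<'E'
Z=np.array([0,0,1.])
h_=np.radians(84.04);u=np.array([np.cos(h_),np.sin(h_),0]);pc=np.array([.5427,-.3967,0])
Rp0=np.c_[u,np.cross(Z,u),Z];Mg=np.c_[np.cross(-u,-Z),-u,-Z]
a_=np.radians(-4.7);X=np.array([np.cos(a_),np.sin(a_),0]);Y=np.array([-np.sin(a_),np.cos(a_),0])
s=(Y+Z)/2**.5;n=(Z-Y)/2**.5;corner=np.array([.5135,-.1542,.035])
Rp1=np.c_[s,np.cross(n,s),n]
E
python3 - <<'E'
from h import *
k=pc-.035*u
move_to(k+.16*Z,rv(Mg));servo_line(k+.043*Z,vel=.15,threshold=15);clamp()
o=observe();print(o["ee_pos"]-k,o["grip_width"],o["ft_force"])
tp=o["ee_pos"];rel=Rp0.T@Mg;off=Rp0.T@(k+.043*Z-pc)   # tool in plate frame
off[0]=-.035;np.save("off.npy",off)
servo_line(tp+.15*Z,vel=.15);print(observe()["ft_force"],observe()["grip_width"])
def tgt(ds,dn): # TCP for plate foot at corner+ds*s+dn*n
    return corner+ds*s+dn*n+Rp1@(off+[.09,0,0])
M1=rv(Rp1@rel)
move_to(tgt(.04,.07),M1);print(observe()["joint_positions"],observe()["t"])
for nm in("side","top"):
    c=camera(nm);cv2.imwrite(f"pics/{nm}1.png",c["img"][:,:,::-1])
    print(np.round(proj(c,np.array([[corner+.04*s+.07*n+a*s+b*Rp1[:,1] for a in(0,.18) for b in(-.053,.053)]])[0])))
a=cv2.imread("pics/side1.png")[100:350,170:450];b=cv2.imread("pics/top1.png")[120:370,200:480];cv2.imwrite("pics/st1.png",cv2.resize(np.hstack([a,b]),None,fx=1.4,fy=1.4))
E
```

```text
[ 0.00017336 -0.00030144  0.04366858] 0.030563987704154555 [-0.57834031 -0.18615791  4.57867868]
[-0.02934282 -0.2290487  -2.42402064] 0.030393560419245475
[-0.78331823  0.59597887  1.36204567  0.57767679  1.72479322  0.79792033] 21.875
[[277. 191.]
 [315. 195.]
 [266. 181.]
 [309. 185.]]
[[317. 205.]
 [315. 242.]
 [273. 194.]
 [270. 235.]]
```

View pics/st1.png

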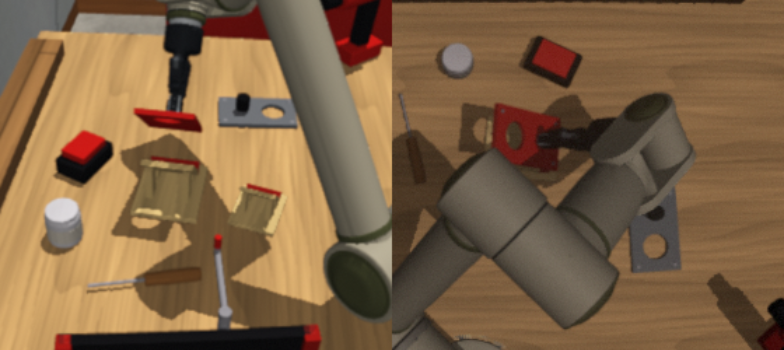

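```bash
python3 - <<'E'
from h import *
off=np.load("off.npy")
def tgt(ds,dn): return corner+ds*s+dn*n+Rp1@(off+[.09,0,0])
servo_line(tgt(.012,.02),vel=.12)
h1=servo_line(tgt(.012,-.006),vel=.04,threshold=5);o=observe();p=o["ee_pos"];print(h1,(p-tgt(0,0))@np.c_[s,n],o["ft_force"])
p=p+.0015*n if h1 else p
h2=servo_line(p-.03*s,vel=.04,threshold=6);o=observe();print(h2,(o["ee_pos"]-tgt(0,0))@np.c_[s,n],o["ft_force"])
np.save("tcp_place.npy",o["ee_pos"])
release();sleep(.2);p=o["ee_pos"];print(observe()["ft_force"])
servo_line(p+.09*n,vel=.12);sleep(.3)
print(observe()["t"])
c,T=wshot();sd=camera("side");
cv2.imwrite("pics/pl.png",cv2.resize(np.hstack([c["img"][:300],sd["img"][100:400]]),(800,214))[:,:,::-1])
for cc,TT in((c,T),(sd,None)):
    print(np.round(proj(cc,np.array([corner+a*s+b*Rp1[:,1]+.01*n for a in(0,.18) for b in(-.053,.053)]+[corner+.127*s+.01*n]),TT)))
    cv2.imwrite("pics/pl_w.png" if TT is not None else "pics/pl_s.png",cc["img"][:,:,::-1])
E
```

```text
True [ 0.0117689  -0.00013037] [-0.59191532  0.32237083 -3.0873928 ]
True [0.00027482 0.00060612] [2.06356688 2.24898505 3.50593959]
[-0.23016927 -0.10183833  0.5374119 ]
25.5083
[[361. 132.]
 [351. 277.]
 [ 90. 133.]
 [112. 276.]
 [175. 209.]]
[[277. 213.]
 [314. 217.]
 [266. 207.]
 [308. 212.]
 [289. 211.]]
```

View pics/pl_w.png

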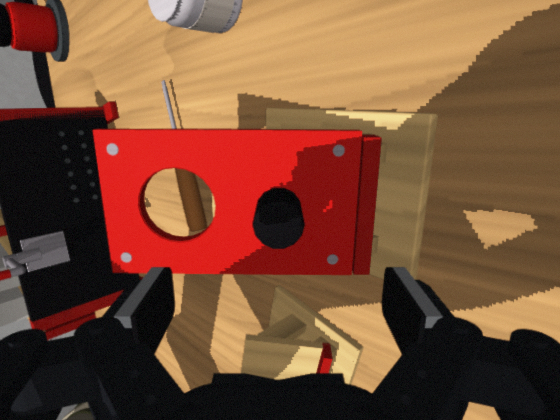

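View pics/pl_s.png

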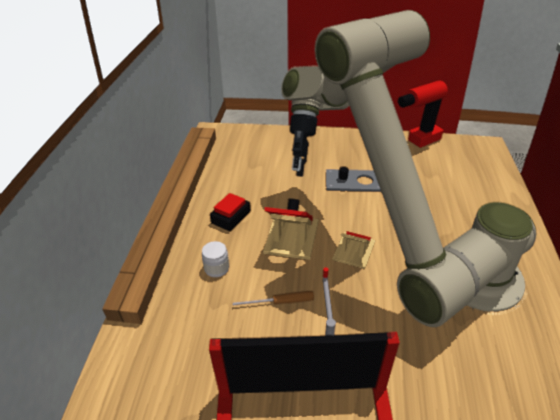

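```bash
cat >> h.py <<'E'
Mr=np.c_[np.cross(n,-s),n,-s]
hinge=np.array([.4058,.3259,.2]);tip=np.array([.4203,.2170,.2]);aa=(tip-hinge)/np.linalg.norm(tip-hinge)
Mh=np.c_[np.cross(aa,-Z),aa,-Z]
E
python3 - <<'E'
from h import *
pre=corner+.29*s+.005*n+.001*X
for p,M in((pre,Mr),(corner+.188*s+.005*n,Mr),(hinge+.19*aa+.18*Z,Mh),(hinge+.17*aa+.08*Z,Mh),(hinge+.044*aa+.05*Z,Mh)): assert ik(p,rv(M)) is not None
move_to(np.array([.5,-.03,.40]),rv(np.c_[np.cross(-Y,-Z),-Y,-Z]))
move_to(pre,rv(Mr))
h=servo_line(pre-.102*s,vel=.12,threshold=8);o=observe();print(h,(o["ee_pos"]-corner)@np.c_[s,n,X],o["ft_force"])
clamp();o=observe();print(o["grip_width"],o["ft_force"],o["t"])
p=o["ee_pos"]
servo_line(p+.05*Z,vel=.1);servo_line(p+.2*Z,vel=.2);print(observe()["ft_force"],observe()["grip_width"])
move_to(hinge+.19*aa+.17*Z,rv(Mh));o=observe();print(o["ee_pos"],o["ft_force"],o["t"])
sd=camera("side");t=camera("top");c,T=wshot()
pp=o["ee_pos"]
pts=np.array([pp-(.188-d)*Z+b*Mh[:,0] for d in(0,.18) for b in(-.053,.053)]+[pp-.061*Z])
print(np.round(proj(sd,pts)),np.round(proj(t,pts)))
cv2.imwrite("pics/hang0.png",cv2.resize(np.hstack([sd["img"][100:400,180:460],t["img"][120:420,60:340]]),None,fx=1.4,fy=1.4)[:,:,::-1])
E
```

```text
False [0.18854646 0.00535848 0.00126417] [ 0.75527739 -0.23550941 -0.12807086]
0.008943616171520574 [-0.29700248  2.63070652  2.18809053] 29.1583
[-0.60502172  0.39119565 -2.73878996] 0.008089170847796213
[0.43111731 0.13685897 0.36905533] [ 0.69742949  0.0625109  -2.88978286] 31.5
[[345. 257.]
 [297. 259.]
 [352. 191.]
 [297. 193.]
 [324. 213.]] [[204. 271.]
 [199. 232.]
 [195. 269.]
 [189. 224.]
 [195. 248.]]
```

View pics/hang0.png

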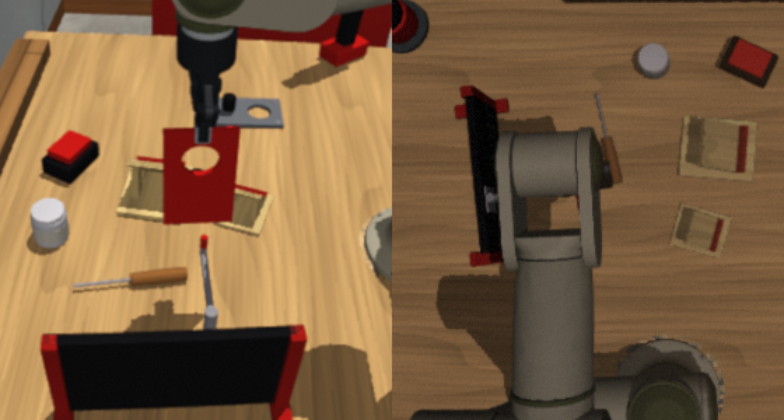

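```bash
python3 - <<'E'
from h import *
servo_line(hinge+.19*aa+.0755*Z,vel=.15)
h=servo_line(hinge+.044*aa+.0755*Z,vel=.1,threshold=6);o=observe();print(h,(o["ee_pos"]-hinge)@np.c_[aa,Z],o["ft_force"])
if not h:
    h=servo_line(hinge+.044*aa+.030*Z,vel=.04,threshold=4);o=observe();print(h,(o["ee_pos"]-hinge)@np.c_[aa,Z],o["ft_force"],o["t"])
sd=camera("side");cv2.imwrite("pics/hang1.png",cv2.resize(sd["img"][200:420,160:480],None,fx=2,fy=2)[:,:,::-1])
E
```

```text
False [0.04437621 0.07551462] [-0.15181253 -0.28287958 -2.41056052]
True [0.04400197 0.03885712] [-0.40539473 -0.70270478  5.53460727] 34.9
```

View pics/hang1.png

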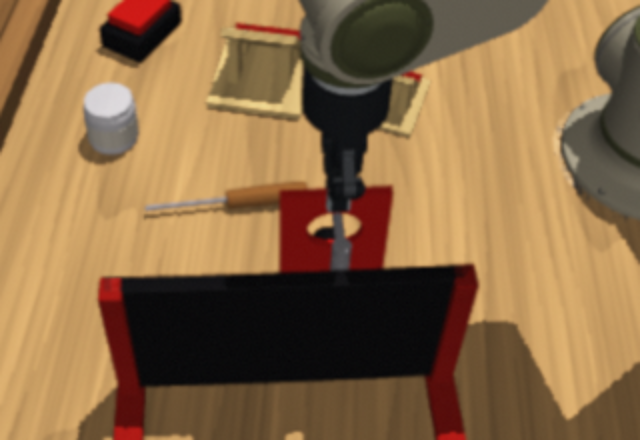

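```bash
python3 - <<'E'
from h import *
release();o=observe();print(o["ft_force"],o["grip_width"])
p=o["ee_pos"];servo_line(p+.02*Z,vel=.05);servo_line(p+.17*Z,vel=.15);print(observe()["ft_force"])
servo_line(p+.17*Z+.1*aa-.03*Mh[:,0],vel=.2);sleep(1);print(observe()["t"])
c,T=wshot();sd=camera("side");print(abs(sd["img"].astype(int)-(sleep(.5) or camera("side"))["img"]).max())
H=hinge+.044*aa-.022*Z
pts=np.array([H+d*Z+b*Mh[:,0] for d in(.053,-.127) for b in(-.053,.053)]+[H])
print(np.round(proj(sd,pts)),np.round(proj(c,pts,T)))
cv2.imwrite("pics/end.png",np.hstack([cv2.resize(sd["img"][200:420,180:460],(400,314)),cv2.resize(c["img"],(400,314))])[:,:,::-1])
E
```

```text
[-0.46153733  0.56044617 -1.09046144] 0.08572173805350816
[0.14413865 0.2142363  0.12766239]
39.05
20
[[357. 295.]
 [301. 297.]
 [349. 348.]
 [300. 350.]
 [328. 313.]] [[163. 216.]
 [151.  88.]
 [204. 175.]
 [199.  93.]
 [175. 147.]]
```

View pics/end.png

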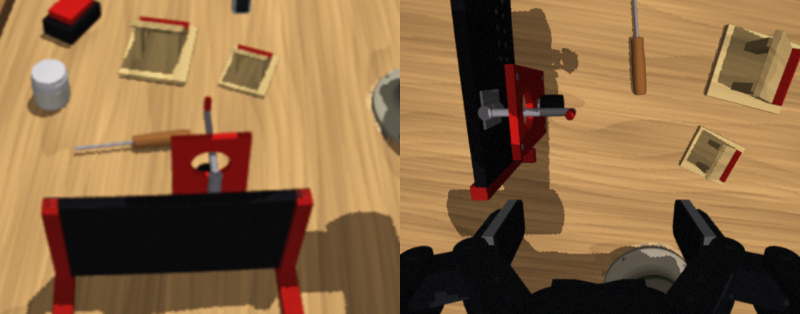

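```bash
python3 - <<'E'
from h import *
T=tool();c={**camera("wrist")}
t=plane(c,[(239,152)],.232,T)[0];d=(t-hinge)[:2];print(t,np.degrees(np.arctan2(d[1],d[0])))
if abs(np.degrees(np.arctan2(d[1],d[0]))+82)<5: finish_job();print("done")
E
```

```text
[0.42292343 0.21537811 0.232     ] -81.1930439828684
the job is handed in; nothing more can be done
done
```

The plate is hanging by its big hole on the fully swung-out hook, knob facing away from the board, and I handed the job in at about 40 s of the 72 s allowed. `finish_job()` gives no verdict, so the checks below are my own.

What I did, in order:
- **Hook:** I pinched its red tip and swung it out until I felt the stop (26 N).
- **Rest:** I picked the plate up by its knob and set it in the larger rest, lower edge in the corner and hole end up. I then let go of it and backed away.
- **Hanging:** I gripped the plate by its upper rim, passed the hole over the upturned tip and lowered it until the hole's edge touched the arm. That contact came within 0.1 mm of the expected height.

What the last checks showed:
- **Hook angle:** the arm points at −81.2° in the world frame, against −82.4° when first measured at the stop. That is about 90° to the board. An earlier rough estimate from the swing itself came out nearer 85°, because the pin shifted a little in the grip; the camera measurement and the felt stop both say fully out.
- **Plate:** its corners in the side and wrist pictures lie within a few pixels of where an upright plate hanging 44 mm from the hinge should appear. After release, two pictures 0.5 s apart showed no visible movement. The gripper was clear and the wrist force was near zero.
- **Bystanders:** the screwdriver, tin and battery look unmoved in the pictures. I checked them only by eye.

No check failed. I viewed 12 pictures, two over the budget of 10.

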